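# Clamp a valve block in the leak-test fixture

## Robot

A 6-joint arm with a two-finger parallel gripper is mounted at the origin on the work surface. World frame = base frame: x ahead of the robot, y to its left, z up, the work surface at z = 0. Lengths are in mm, angles in rad, forces in N, time in s.
With the tool pointing down it reaches from about 250 to 800 mm from the base axis. Payload 8.5 kg.
Tool frame: the origin (TCP) lies on the centre line of the jaws, within the pads' length; the fingertips stand robot.tip_reach ahead of it and the grasp point (between the pads) is the TCP (robot.tip_reach is the distance from the TCP to the fingertips, in mm); x points along the fingers, y is the direction in which the jaws open and shut, and the axes are right-handed (so a half turn about x gives the same grasp; the last joint's range is limited). The gripper opens to 85 mm and grips with 20 to 120 N. Pads are 22 mm wide; open, the fingers measure 114 mm over their backs; the gripper's body (76 mm by 85 mm) begins 54 mm behind the grasp point. The pads swing forward as they close: fully open they stand 13 mm farther back than shut.
Start: joints at [-1.198, 0.238, -0.013, 1.319, 0, 1.571], TCP at [191.201, -488.9, 250.276] pointing down, gripper open.
Joint ranges: [-2.66, 2.66], [-1.03, 1.9], [-1.14, 1.46], [-1.82, 2.27], [-1.45, 1.34], [-3.14, 3.14]. Speed limits (rad/s): [2.22, 2.22, 2.79, 3.14, 3.14, 3.14].

## Interface

Orientations are given as [roll, pitch, yaw] about the fixed x, y, z axes, in that order (R = Rz(yaw) Ry(pitch) Rx(roll)).
In Python, from rig import robot, imaging gives the robot as it stands.
- The arm moves only by the tool step_arm, never from a script. Its argument "plan" is a list of rows, each a list of 3 entries, a list of its own where there are three numbers: the turn, a rotation vector about the world's x, y, z in degrees, then the shift along the world's x, y, z in mm, then the opening, from 0 (shut) to 1 (fully open). A call has exactly 10 rows; each row is the pose to reach, as a shift and turn from the pose measured when the call began; what a row does not reach only later rows make up. A row lasts 1/8 s, in which the tool goes at most 62.5 mm and 10.7 degrees, less where a joint would pass 70% of its speed; a pose out of reach is approached as far as the arm can. A call with a gripper value outside its range is refused whole. The fingers move at their own pace and stop on an object; "force" is the grip in N (left out, the last holds). Time passes only in rows, so rows that repeat a pose let the fingers close, or fill a call up. It gives the time, the measured TCP pose, the force and the opening at its end, in the units of the state.
- robot.sense(): the state, without advancing time (a new reading comes with each control period).
- imaging.capture(name): name is "scene" or "top" or "wrist"; returns the picture (400x640x3 uint8, red, green, blue); there is no depth.
- imaging.calibration(name): a dict with "K" (3x3 intrinsics, pixels), "D" ([k1, k2, p1, p2, k3] as OpenCV has them; the pictures are not rectified), "extrinsics" (4x4, takes a point from world to camera coordinates); the wrist camera has in their place "T_tool_cam" (4x4, takes a point from camera to tool coordinates, whose origin is the TCP and whose axes are the tool frame's). Camera axes: x right, y up, looking along -z (the intrinsics and any distortion apply to the point x, -y, -z); pixel columns grow to the right and rows downward; lengths in mm; the calibration is good to about 2 mm. A picture is of the moment at which its call begins: read the wrist's pose just before it. calibration takes no time and is no camera call.
- robot.job_done(): hands the job in, once; it reports no verdict.
The state is a dict: "time_s": time; "joint_positions": joint angles; "qvel": joint speeds; "joint_torque": joint torques, N m; "tool_pos": TCP position; "orientation": TCP orientation; "wrist_force": force on the tool from outside, world axes, zero at the start; "wrist_torque": the same for the moment, N m; "gripper_width": opening from 0.0 (shut) to 1.0 (fully open).
Only numpy, scipy, OpenCV 4.12 (cv2) and the standard library are available. Lean on these libraries where they do the work, as an engineer would, in place of code of your own. Each camera call takes 0.05 s, during which the arm holds its last target. There are 200 camera calls.

## Task

Put the blue valve block into the leak-test fixture, brass port away from the clamp, slide it flush against the yellow end stop and press it there with about 10 N for half a second. Then swing the red handle of the toggle clamp down past its over-centre point and press it on its stop, again with about 10 N for half a second, so that the rubber pad is locked on the block. Never push with more than 20 N on the end stop or 25 N on the handle, and leave the other things on the counter alone.

Things in the scene. Friction and masses are not known exactly. Their poses are not given: they have to be found in the camera images.
- blue_block_mid (a point): Centre of the body (without the port) of the blue plastic valve block: 90 mm long (its x), 44 mm wide (y), 50 mm tall (z), about 250 g, lying loose on the counter. On its top face, 26 mm from the centre towards its +x end, stands a brass port 26 mm across and 10 mm tall. Grip it across its width.
- blue_port (a point): Centre of the top of the brass port on the blue block; in the fixture it belongs on the end stop's side.
- nest (a point): Where the centre of the blue block belongs in the fixture when fully home; the block's axes then agree with these (x from the clamp towards the end stop, z up). The seat (plate top) is 25 mm below this point, the end stop's face 45 mm from it in +x. The spring-loaded pad (18 mm across) comes down 30 mm from it in -x.
- fixture: The fixture, fixed to the counter; origin under it, 75 mm behind the nest (-x); axes as the nest's. Base plate 285 x 110 mm, 12 mm thick. Two low rails, 75 mm long and 12 mm wide, stand 8 mm above the plate, 50 mm apart (3 mm of play each side of the block). With the clamp open its bar stands upright, 70 mm or more from the nest in -x, up to 160 mm above the counter.
- end_stop: Yellow end stop of the fixture, 15 mm thick (x), 70 mm wide, 26 mm tall above the plate; the origin is at the foot of its face towards the block, x points away from the block. It is delicate: it takes a press of about 10 N, but more than 20 N is too much.
- clamp_handle (a joint): Toggle clamp handle angle, rad: 0 open (72 degrees above level), growing as it swings down and away from the seat to a hard stop at 1.25 (level). Links lower bar and pad with it. From about 0.9 the pad squeezes the block: resistance builds to about 8 N at mid-grip, fades to nothing at over-centre (1.16); beyond, it pulls itself to the stop and stays. Friction holds it where left.
- handle_pivot (a point): Hinge of the handle, between the clamp's steel cheeks, 100 mm above the counter, 175 mm from the nest in -x and 63 mm above it. x and z as the nest's; the hinge axis is y. The handle reaches from here in the direction (-cos e, 0, sin e), its elevation e being 1.25 minus the joint angle.
- grip_mid (a point): Point on the handle's axis, 95 mm from the pivot, in the middle of the clear part of the red grip. The red grip is a 20 mm thick bar from 50 to 130 mm from the pivot.
- handle_grip: The red grip of the handle as a solid; its origin lies on the pivot. Work it with the fingers; more than 25 N on it is too much.
- clamp_pad (a joint): How far the rubber pad is pushed back into its spring holder on the bar, m: 0 free, about 0.004 when locked on the block (spring 7 N per mm).
- grey_block: Grey valve block of the same size, not wanted; origin under its centre.
- white_block: White valve block of the same size, not wanted; origin under its centre.
- funnel: Blue funnel standing mouth down, 90 mm across, 85 mm tall; origin under its centre.
- wrench: Wrench lying on the counter; leave alone.
- cartridge: White filter cartridge standing upright, 62 mm across, 125 mm tall; origin under its centre.
- jug: White bottle with a red cap, 80 mm across, 150 mm tall; origin under its centre.
- seal_ring: Black rubber ring lying flat, 68 mm across, 10 mm thick.
- cup: Green cup, 72 mm across, 85 mm tall; origin under its centre.
Mind the look-alikes: they are no part of the job. Leave any pink look-alike of the part that bears blue_block_mid alone.

How it is judged (in metres and radians):
On the way, in this order (a step that is already met when the one before it is completed fails the run):
1. the blue block is seated between the rails, flat on the plate, and pressed flush against the end stop (6 N or more for 0.3 s), with the clamp still open (x of blue_block_mid in the frame of nest between -0.0015 and 0.003 m and y of blue_block_mid in the frame of nest between -0.005 and 0.005 m and z of blue_block_mid in the frame of nest between -0.004 and 0.003 m and angle between the x axis of blue_block_mid and the x axis of nest, either way round below 0.05 rad and x of blue_port in the frame of nest above 0.015 m and value of joint clamp_handle below 0.7 rad and contact force between blue_block and end_stop above 6 N), for 0.3 s.
2. the handle is past the over-centre point, pressed on its stop (6 N or more for 0.3 s), and the pad presses on the seated block (x of blue_block_mid in the frame of nest between -0.0015 and 0.003 m and y of blue_block_mid in the frame of nest between -0.005 and 0.005 m and z of blue_block_mid in the frame of nest between -0.004 and 0.003 m and angle between the x axis of blue_block_mid and the x axis of nest, either way round below 0.05 rad and x of blue_port in the frame of nest above 0.015 m and value of joint clamp_handle above 1.19 rad and value of joint clamp_pad above 0.002 m and contact force between the fingers and handle_grip above 6 N), for 0.3 s.
At the end, for the whole second after the job is handed in: The blue block lies flat in the fixture, right way round, within 1.5 mm of the end stop, within 5 mm of the seat's middle line and 0.05 rad of its direction; the handle is past over-centre (above 1.19 rad) and stays; the pad is squeezed by at least 2 mm; the robot has let go (x of blue_block_mid in the frame of nest between -0.0015 and 0.003 m and y of blue_block_mid in the frame of nest between -0.005 and 0.005 m and z of blue_block_mid in the frame of nest between -0.004 and 0.003 m and angle between the x axis of blue_block_mid and the x axis of nest, either way round below 0.05 rad and x of blue_port in the frame of nest above 0.015 m and value of joint clamp_handle above 1.19 rad and value of joint clamp_pad above 0.002 m and linear speed of blue_block below 0.01 m/s); the robot touches nothing.
It fails at once if the block is pushed on the end stop with more than 20 N (contact force between blue_block and end_stop above 20 N).
It fails at once if the handle is pressed with more than 25 N (contact force between the fingers and handle_grip above 25 N).
It fails at once if another thing on the counter is moved by more than 20 mm (distance of any of grey_block, white_block, funnel, wrench, cartridge, jug, seal_ring, cup from where it was at the start of the episode above 0.02 m).
It also fails if it takes over 70 s, if anything falls off the work surface, if the arm or the gripper's body presses on something with over 40 N, if the wrist force passes 120 N, or if a joint passes its speed limit or range.

## Working session

There is one attempt and no reset: what is moved stays moved. The work goes in short steps, Python scripts to look and compute and a tool call to move; the robot and the scene stay as the last step left them, time stands still between calls to the robot, and variables do not carry over. Pictures are saved under pics/ and viewed, about 8 in all and at most 12, crops included, and the job is handed in when it is done.

Besides the shell and the picture viewer there is one more tool, called after ">>>" as name(argument=value, ...) on one line, values as JSON. step_arm: Moves the arm, as the interface text tells. Its arguments: {"type":"object","properties":{"plan":{"type":"array"},"force":{"type":"number"}},"required":["plan"]}

```bash
mkdir -p pics; ls
python3 - <<'E'
from rig import robot, imaging
import cv2,numpy as np
for n in ("top","scene"):
    cv2.imwrite(f"pics/{n}0.png",imaging.capture(n)[:,:,::-1])
    c=imaging.calibration(n); print(n,np.round(c["K"],1).tolist(),np.round(c["D"],3),np.round(c["extrinsics"],3).tolist())
c=imaging.calibration("wrist");print({k:np.round(v,3).tolist() for k,v in c.items()})
print(robot.sense(),robot.tip_reach)
E
```

```text
pics
top [[474.4, 0.0, 315.1], [0.0, 474.4, 197.2], [0.0, 0.0, 1.0]] [-0.044  0.     0.     0.     0.   ] [[-0.028, -1.0, -0.014, 55.513], [0.996, -0.029, 0.089, -560.565], [-0.089, -0.011, 0.996, -1636.843], [0.0, 0.0, 0.0, 1.0]]
scene [[490.2, 0.0, 321.4], [0.0, 490.2, 196.8], [0.0, 0.0, 1.0]] [-0.123  0.     0.     0.     0.   ] [[0.752, 0.659, 0.001, -439.6], [-0.538, 0.613, 0.578, 207.362], [0.38, -0.435, 0.816, -1833.082], [0.0, 0.0, 0.0, 1.0]]
{'K': [[334.966, 0.0, 322.361], [0.0, 334.966, 198.77], [0.0, 0.0, 1.0]], 'D': [-0.03, 0.0, 0.0, 0.0, 0.0], 'T_tool_cam': [[0.002, 0.314, -0.949, -123.495], [1.0, -0.001, 0.002, -0.657], [-0.0, -0.949, -0.314, -79.993], [0.0, 0.0, 0.0, 1.0]]}
{'time_s': 0.1, 'joint_positions': array([-1.19799145e+00,  2.38734074e-01, -1.41740720e-02,  1.31918128e+00,
       -3.37111082e-07,  1.57081531e+00]), 'qvel': array([ 1.22357924e-05, -2.24890052e-03,  3.26744399e-03, -1.01135224e-03,
       -8.69362055e-04,  6.32116633e-04]), 'joint_torque': array([ 8.98935787e-05, -5.39719462e+01,  3.46998417e+01,  1.34519977e-02,
       -9.20921912e-05,  2.98124576e-06]), 'tool_pos': array([ 191.09526537, -488.61808906,  249.73331168]), 'orientation': array([-1.57051664,  1.56950323,  1.9438619 ]), 'wrist_force': array([-0.09929594,  0.23247641,  0.66613768]), 'wrist_torque': array([-0.03339347,  0.04916556,  0.04346019]), 'gripper_width': 1.0005395706393527} 19.0
```

View pics/top0.png

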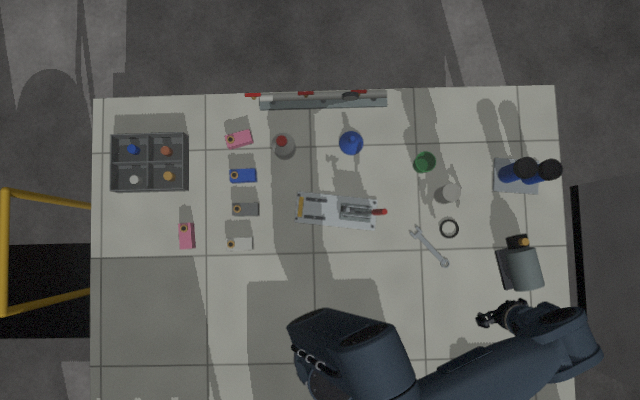

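View pics/scene0.png

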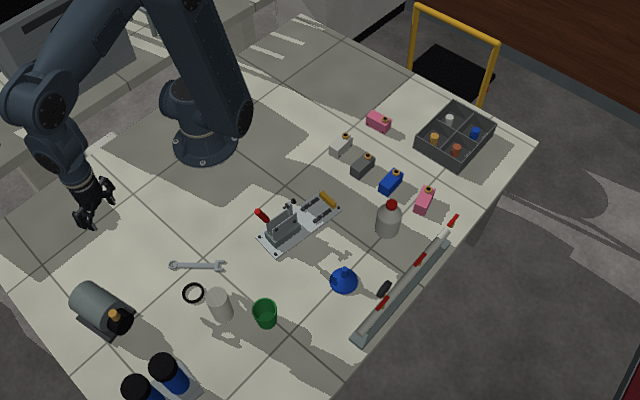

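The blue block is at about (243,176) in the top view, with its port on the left. The pink ones at (238,139) and (186,236), the grey at (244,209) and the white at (239,243) are look-alikes. The fixture has its yellow stop at (300,207) and red handle at (380,212). I'll work out rough positions next, then take wrist close-ups.

```bash
cat > h.py <<'E'
import numpy as np, cv2
from scipy.spatial.transform import Rotation as R
from rig import robot, imaging
F=np.diag([1,-1,-1.])
def cam(n,s=None):
    """K,D, cam centre, R cam(cv)->world"""
    c=imaging.calibration(n)
    if n!="wrist":
        T=np.linalg.inv(np.array(c["extrinsics"]))
    else:
        T=np.eye(4); T[:3,:3]=R.from_euler("xyz",s["orientation"]).as_matrix(); T[:3,3]=s["tool_pos"]
        T=T@np.array(c["T_tool_cam"])
    return np.array(c["K"]),np.array(c["D"]),T[:3,3],T[:3,:3]@F
def at_z(n,px,z,s=None):
    K,D,o,Rw=cam(n,s)
    u=cv2.undistortPoints(np.array(px,float).reshape(-1,1,2),K,D).reshape(-1,2)
    d=np.c_[u,np.ones(len(u))]@Rw.T
    return o+d*((np.broadcast_to(z,len(u))-o[2])/d[:,2])[:,None]
def proj(n,P,s=None):
    K,D,o,Rw=cam(n,s)
    q=(np.atleast_2d(P)-o)@Rw
    return cv2.projectPoints(q,np.zeros(3),np.zeros(3),K,D)[0].reshape(-1,2)
def snap(name,n="wrist"):
    s=robot.sense(); im=imaging.capture(n); cv2.imwrite(f"pics/{name}.png",im[:,:,::-1])
    np.savez(f"pics/{name}.npz",tool_pos=s["tool_pos"],orientation=s["orientation"]); return s,im
E
python3 - <<'E'
from h import *
px=[(243,176),(236,175),(257,176),(300,207),(380,212),(244,209),(284,147),(350,144)]
z=[50,60,50,38,150,50,150,40]
print(np.round(at_z("top",px,z)))
s=robot.sense();print(R.from_euler("xyz",s["orientation"]).as_matrix().round(2))
E
```

```text
[[ 641.  288.   50.]
 [ 644.  311.   60.]
 [ 639.  239.   50.]
 [ 528.   93.   38.]
 [ 497. -170.  150.]
 [ 526.  286.   50.]
 [ 719.  136.  150.]
 [ 744.  -88.   40.]]
[[-0.    0.36 -0.93]
 [ 0.   -0.93 -0.36]
 [-1.   -0.    0.  ]]
```

>>> step_arm(plan=[[[0, 0, 7], [30, 54, 6], 1], [[0, 0, 14], [60, 108, 12], 1], [[0, 0, 21], [90, 162, 18], 1], [[0, 0, 28], [120, 216, 24], 1], [[0, 0, 35], [150, 270, 30], 1], [[0, 0, 42], [180, 324, 36], 1], [[0, 0, 49], [210, 378, 42], 1], [[0, 0, 56], [240, 432, 48], 1], [[0, 0, 63], [270, 486, 54], 1], [[0, 0, 68.6], [300, 540, 60], 1]])

```text
time_s: 1.35
tool_pos: [491.6, 53.5, 309.8]
orientation: [-1.426, 1.569, -2.994]
wrist_force: [1.6, -0.4, -0.1]
gripper_width: 1.002
```

>>> step_arm(plan=[[[0, 0, 0], [20, 50, 0], 1], [[0, 0, 0], [40, 100, 0], 1], [[0, 0, 0], [60, 140, 0], 1], [[0, 0, 0], [70, 160, 0], 1], [[0, 0, 0], [70, 160, 0], 1], [[0, 0, 0], [70, 160, 0], 1], [[0, 0, 0], [70, 160, 0], 1], [[0, 0, 0], [70, 160, 0], 1], [[0, 0, 0], [70, 160, 0], 1], [[0, 0, 0], [70, 160, 0], 1]])

```text
time_s: 2.6
tool_pos: [561.6, 213.3, 309.9]
orientation: [-1.445, 1.57, -3.013]
wrist_force: [0.1, 0.3, 0.4]
gripper_width: 0.998
```

Run:
```python
from h import *
s,im=snap("w1"); print(s["time_s"],s["tool_pos"],s["joint_positions"].round(2),s["qvel"].round(3),s["wrist_force"])
print(R.from_euler("xyz",s["orientation"]).as_matrix().round(3))
p=proj("wrist",[[641,288,50],[528,93,38],[497,-170,150]],s).round();print(p)
```

```text
2.6 [561.59436571 213.27187524 309.94679128] [0.36 0.36 0.32 1.53 0.   1.93] [ 0.002  0.003  0.     0.    -0.002  0.   ] [0.09787945 0.32530714 0.37252508]
[[-0.001  1.     0.003]
 [-0.     0.003 -1.   ]
 [-1.    -0.001  0.   ]]
[[396.  95.]
 [298. 250.]
 [271. 477.]]
```

View pics/w1.png

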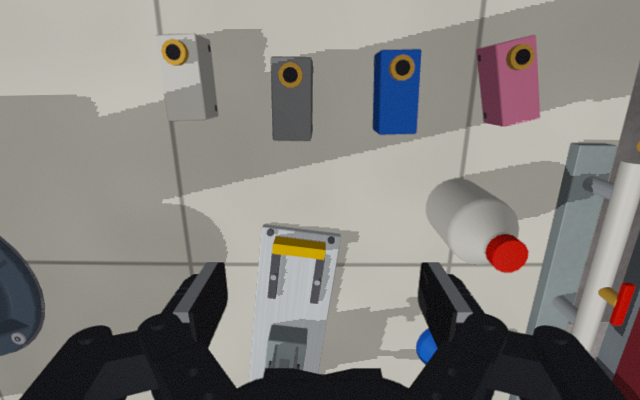

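The blue block is at (397,91) with its port at (402,67), on the +y side. Its neighbours are grey (292,98), white (190,78) and pink (510,80). Only (397,91) is a blue rectangular block; the blue object at (427,347) is the funnel. The end stop is at (299,247) and the rails at (273,276) and (318,281). I'll enlarge both areas.

Run:
```python
import cv2,numpy as np
im=cv2.imread("pics/w1.png")
a=cv2.resize(im[40:145,350:440],None,fx=4.4,fy=4.4,interpolation=cv2.INTER_CUBIC)
b=cv2.resize(im[215:320,250:350],None,fx=4,fy=4.4,interpolation=cv2.INTER_CUBIC)
c=np.hstack([a,b]);print(a.shape,c.shape);cv2.imwrite("pics/w1c.png",c)
```

```text
(462, 396, 3) (462, 796, 3)
```

View pics/w1c.png

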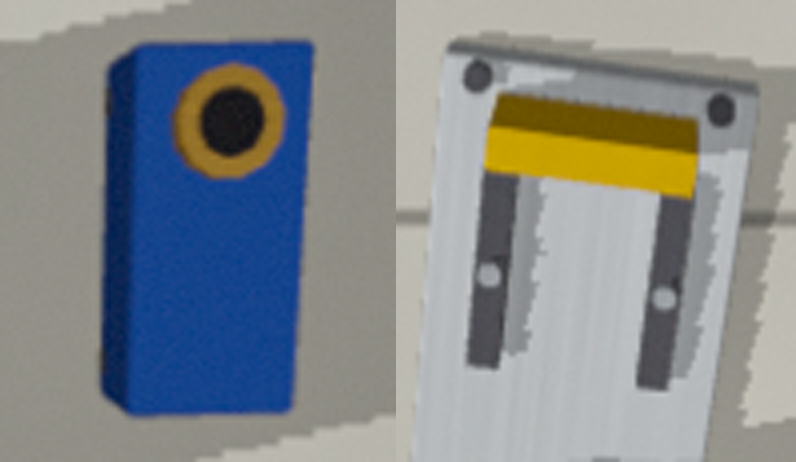

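Run:
```python
from h import *
s=np.load("pics/w1.npz")
A=lambda L:[(350+x/4.4,40+y/4.4) for x,y in L]
B=lambda L:[(250+(x-396)/4,215+y/4.4) for x,y in L]
q=at_z("wrist",A([(138,43),(314,43),(293,412),(129,414)]),50,s)[:,:2]
print("block",q.round(1).tolist(),q.mean(0).round(1),"sides",np.linalg.norm(q-np.roll(q,-1,0),axis=1).round(1))
for a,b in((3,0),(2,1)): print(np.degrees(np.arctan2(*(q[b]-q[a])[::-1])).round(2))
print("port",at_z("wrist",A([(230,121)]),60,s).round(1))
e=at_z("wrist",B([(484,172),(693,197),(698,152),(488,128)]),38,s)[:,:2]
print("stop",e.round(1).tolist(),np.linalg.norm(e-np.roll(e,-1,0),axis=1).round(1),"x-dir",90+np.degrees(np.arctan2(*(e[1]-e[0])[::-1])))
r=at_z("wrist",B([(466,364),(498,368),(519,178),(636,385),(668,390),(666,198),(694,200)]),20,s)[:,:2]
print("rails",r.round(1).tolist(),"yaw",[np.degrees(np.arctan2(*(r[b]-r[a])[::-1])).round(2) for a,b in((1,2),(3,5),(4,6))], "gap",np.linalg.norm(r[3]-r[1]))
p=at_z("wrist",B([(447,48),(757,94)]),12,s)[:,:2];print("plate",p.round(1).tolist(),np.linalg.norm(p[1]-p[0]),90+np.degrees(np.arctan2(*(p[1]-p[0])[::-1])))
f=(e[0]+e[1])/2
for yaw in (82,83,84): 
  x=np.array([np.cos(np.radians(yaw)),np.sin(np.radians(yaw))]);n=f-45*x
  y=np.array([-x[1],x[0]]);print(yaw,"nest",n.round(1),"rails xy in nest",[( (k-n)@x,(k-n)@y) for k in r], "plate",[((k-n)@x,(k-n)@y) for k in p])
```

```text
block [[622.2, 334.2], [664.7, 334.6], [667.1, 246.4], [624.7, 245.7]] [644.7 290.2] sides [42.4 88.2 42.4 88.6]
91.63
91.6
port [[643.4 316.2  60. ]]
stop [[494.3, 87.3], [563.1, 79.3], [564.7, 94.3], [496.2, 101.8]] [69.3 15.1 68.8 14.7] x-dir 83.33268994986877
rails [[481.5, 7.5], [493.0, 6.0], [503.2, 75.9], [542.9, -0.2], [554.5, -2.1], [553.9, 69.1], [563.5, 68.4]] yaw [np.float64(81.68), np.float64(80.98), np.float64(82.66)] gap 50.241964141233
plate [[479.2, 116.4], [585.1, 101.3]] 106.96620165823153 81.87730719427381
82 nest [522.4  38.7] rails xy in nest [(np.float64(-36.641247339279744), np.float64(36.17670611430217)), (np.float64(-36.47777781925897), np.float64(24.57120808075624)), (np.float64(34.10456209351166), np.float64(24.17658750755253)), (np.float64(-35.74577853455894), np.float64(-25.665423353050514)), (np.float64(-36.00056213139358), np.float64(-37.42491701031101)), (np.float64(34.44187437837066), np.float64(-26.913354227001403)), (np.float64(35.13140632655491), np.float64(-36.602208602098955))] plate [(np.float64(70.946523964916), np.float64(53.622085643783414))
[... 642 characters left out ...]
.float64(69.78257161031077), np.float64(-53.784577928297104))]
84 nest [524.   38.5] rails xy in nest [(np.float64(-35.328964861529904), np.float64(39.00390668470452)), (np.float64(-35.57062096307654), np.float64(27.399773403015633)), (np.float64(34.95495003589695), np.float64(24.542105082962284)), (np.float64(-36.59230074563169), np.float64(-22.83180163889262)), (np.float64(-37.25732954529781), np.float64(-34.57523991105041)), (np.float64(33.50904358612986), np.float64(-26.528486068464133)), (np.float64(33.860019348767075), np.float64(-36.23550257321238))] plate [(np.float64(72.80210184467462), np.float64(52.683899890474564)), (np.float64(68.84012679055503), np.float64(-54.20890178887141))]
```

>>> step_arm(plan=[[[0, 0, 1.4], [28, 26, -30], 1], [[0, 0, 1.4], [56, 52, -70], 1], [[0, 0, 1.4], [83, 77, -115], 1], [[0, 0, 1.4], [83, 77, -165], 1], [[0, 0, 1.4], [83, 77, -215], 1], [[0, 0, 1.4], [83, 77, -250], 1], [[0, 0, 1.4], [83, 77, -275], 1], [[0, 0, 1.4], [83, 77, -275], 1], [[0, 0, 1.4], [83, 77, -275], 1], [[0, 0, 1.4], [83, 77, -275], 1]])

```text
time_s: 3.9
tool_pos: [645.5, 290.8, 36.6]
orientation: [2.225, 1.569, 0.681]
wrist_force: [0.4, -1.0, -0.1]
gripper_width: 0.999
```

Run:
```python
from h import *
s,im=snap("w2"); print(s["time_s"],s["tool_pos"],s["wrist_force"].round(1))
print(R.from_euler("xyz",s["orientation"]).as_matrix().round(3))
```

```text
3.9 [645.505214   290.76696153  36.60488753] [ 0.4 -1.  -0.1]
[[ 0.001  1.     0.027]
 [ 0.001  0.027 -1.   ]
 [-1.     0.001 -0.001]]
```

View pics/w2.png

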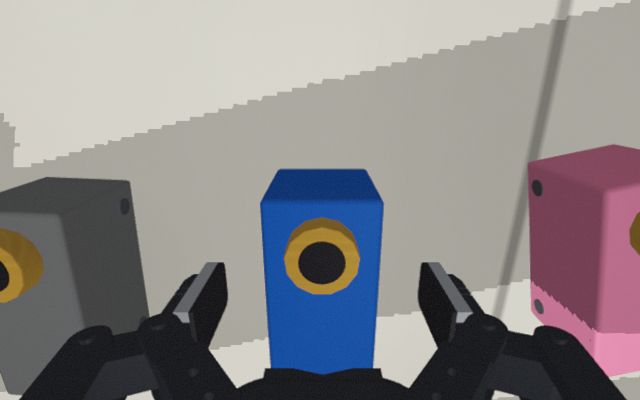

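The block is centred between the jaws (its edges at columns 262 and 382, the jaws at 226 and 420). I'll close and lift.

>>> step_arm(plan=[[[0, 0, 0], [0, 0, 0], 0], [[0, 0, 0], [0, 0, 0], 0], [[0, 0, 0], [0, 0, 0], 0], [[0, 0, 0], [0, 0, 0], 0], [[0, 0, 0], [0, 0, 0], 0], [[0, 0, 0], [0, 0, 0], 0], [[0, 0, 0], [0, 0, 20], 0], [[0, 0, 0], [0, 0, 50], 0], [[0, 0, 0], [0, 0, 90], 0], [[0, 0, 0], [0, 0, 120], 0]], force=50)

```text
time_s: 5.2
tool_pos: [645.3, 290.6, 157.4]
orientation: [2.288, 1.57, 0.745]
wrist_force: [0.0, 0.3, -3.3]
gripper_width: 0.506
```

>>> step_arm(plan=[[[0, 0, -2], [-20, -43, 0], 0], [[0, 0, -4], [-41, -86, 0], 0], [[0, 0, -6], [-62, -130, 0], 0], [[0, 0, -8], [-83, -174, 0], 0], [[0, 0, -9.3], [-104, -218, 0], 0], [[0, 0, -9.3], [-124, -260, 0], 0], [[0, 0, -9.3], [-124, -260, 0], 0], [[0, 0, -9.3], [-124, -260, 0], 0], [[0, 0, -9.3], [-124, -260, 0], 0], [[0, 0, -9.3], [-124, -260, 0], 0]])

```text
time_s: 6.45
tool_pos: [521.6, 31.4, 157.1]
orientation: [2.514, 1.57, 0.81]
wrist_force: [-0.3, -0.7, -2.7]
gripper_width: 0.504
```

Run:
```python
from h import *
s,im=snap("w3"); print(s["time_s"],s["tool_pos"],s["wrist_force"].round(1),s["gripper_width"])
print(R.from_euler("xyz",s["orientation"]).as_matrix().round(3))
cv2.imwrite("pics/w3.png",cv2.resize(im[:,150:500,::-1],None,fx=2,fy=2,interpolation=cv2.INTER_CUBIC)[200:])
```

```text
6.45 [521.58206501  31.42651128 157.14154093] [-0.3 -0.7 -2.7] 0.504339775897076
[[ 0.001  0.991 -0.133]
 [ 0.001 -0.133 -0.991]
 [-1.     0.    -0.001]]
```

View pics/w3.png

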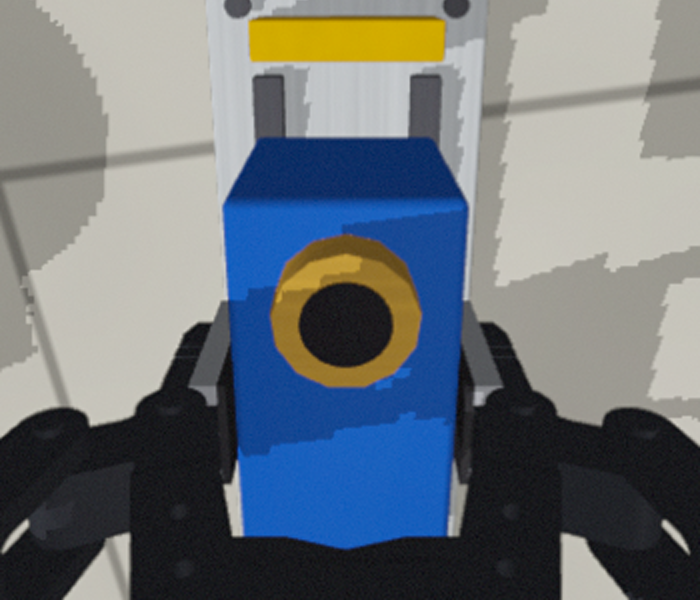

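Run:
```python
from h import *
s=np.load("pics/w3.npz");t=s["tool_pos"]
Rt=R.from_euler("xyz",s["orientation"]).as_matrix(); ux=-Rt[:2,2]; uy=-Rt[:2,1]  # fixture-like axes
def L(px,z):
    p=at_z("wrist",[(150+x/2,100+y/2) for x,y in px],z,s)[:,:2]-t[:2]
    return np.c_[p@ux,p@uy].round(1).tolist()
zc=t[2]-11.6
print("yaw",np.degrees(np.arctan2(ux[1],ux[0])))
print("stop",L([(252,61),(445,60)],38));print("stop back",L([(250,19),(444,17)],38))
print("rails",L([(284,75),(286,137),(411,76),(410,137)],20))
print("block top",L([(226,203),(466,203)],zc+25),"bottom",L([(257,139),(436,139)],zc-25))
```

```text
yaw 82.34726273847495
stop [[52.6, 34.2], [53.0, -34.9]]
stop back [[67.2, 34.3], [67.9, -33.9]]
rails [[45.1, 24.5], [20.6, 24.4], [44.8, -24.6], [20.6, -25.0]]
block top [[43.6, 21.5], [43.6, -20.1]] bottom [[43.3, 22.4], [43.3, -21.4]]
```

>>> step_arm(plan=[[[0, 0, 0], [0.6, 0, -30], 0], [[0, 0, 0], [0.6, 0, -60], 0], [[0, 0, 0], [0.6, 0, -80], 0], [[0, 0, 0], [0.6, 0, -95], 0], [[0, 0, 0], [0.6, 0, -102], 0], [[0, 0, 0], [0.6, 0, -105], 0], [[0, 0, 0], [0.6, 0, -106], 0], [[0, 0, 0], [0.6, 0, -106], 0], [[0, 0, 0], [0.6, 0, -106], 0], [[0, 0, 0], [0.6, 0, -106], 0]])

```text
time_s: 7.75
tool_pos: [522.2, 31.3, 51.4]
orientation: [2.247, 1.57, 0.543]
wrist_force: [0.7, -0.6, -2.4]
gripper_width: 0.507
```

>>> step_arm(plan=[[[0, 0, 0], [0, 0, -0.4], 0], [[0, 0, 0], [0, 0, -0.8], 0], [[0, 0, 0], [0, 0, -1.2], 0], [[0, 0, 0], [0, 0, -1.6], 0], [[0, 0, 0], [0, 0, -2], 0], [[0, 0, 0], [0, 0, -2.3], 0], [[0, 0, 0], [0, 0, -2.5], 0], [[0, 0, 0], [0, 0, -2.5], 0], [[0, 0, 0], [0, 0, -2.5], 0], [[0, 0, 0], [0, 0, -2.5], 0]])

```text
time_s: 9.0
tool_pos: [522.3, 31.3, 48.9]
orientation: [2.257, 1.57, 0.552]
wrist_force: [-0.2, -0.1, -0.4]
gripper_width: 0.508
```

>>> step_arm(plan=[[[0, 0, 0], [0, 0, -0.4], 0], [[0, 0, 0], [0.1, 1, -0.4], 0], [[0, 0, 0], [0.3, 2, -0.4], 0], [[0, 0, 0], [0.4, 3, -0.4], 0], [[0, 0, 0], [0.5, 4, -0.4], 0], [[0, 0, 0], [0.7, 5, -0.4], 0], [[0, 0, 0], [0.8, 6, -0.4], 0], [[0, 0, 0], [0.8, 6, -0.4], 0], [[0, 0, 0], [0.8, 6, -0.4], 0], [[0, 0, 0], [0.8, 6, -0.4], 0]])

```text
time_s: 10.25
tool_pos: [523.6, 37.1, 48.9]
orientation: [1.79, 1.569, 0.086]
wrist_force: [-0.4, -3.8, 4.3]
gripper_width: 0.502
```

>>> step_arm(plan=[[[0, 0, 0], [0, 0, 0.2], 0], [[0, 0, 0], [0, 0.3, 0.2], 0], [[0, 0, 0], [0.1, 0.6, 0.2], 0], [[0, 0, 0], [0.1, 0.9, 0.2], 0], [[0, 0, 0], [0.2, 1.2, 0.2], 0], [[0, 0, 0], [0.2, 1.4, 0.2], 0], [[0, 0, 0], [0.2, 1.4, 0.2], 0], [[0, 0, 0], [0.2, 1.4, 0.2], 0], [[0, 0, 0], [0.2, 1.4, 0.2], 0], [[0, 0, 0], [0.2, 1.4, 0.2], 0]])

```text
time_s: 11.5
tool_pos: [523.9, 38.5, 49.1]
orientation: [1.777, 1.569, 0.072]
wrist_force: [0.3, -0.1, -2.8]
gripper_width: 0.512
```

>>> step_arm(plan=[[[0, 0, 0], [0, 0.2, -0.1], 0], [[0, 0, 0], [0, 0.4, -0.1], 0], [[0, 0, 0], [0.1, 0.6, -0.1], 0], [[0, 0, 0], [0.1, 0.8, -0.1], 0], [[0, 0, 0], [0.1, 1.0, -0.1], 0], [[0, 0, 0], [0.1, 1.0, -0.1], 0], [[0, 0, 0], [0.1, 1.0, -0.1], 0], [[0, 0, 0], [0.1, 1.0, -0.1], 0], [[0, 0, 0], [0.1, 1.0, -0.1], 0], [[0, 0, 0], [0.1, 1.0, -0.1], 0]])

```text
time_s: 12.75
tool_pos: [523.8, 39.1, 49.1]
orientation: [1.402, 1.569, -0.303]
wrist_force: [-1.4, -6.0, -0.5]
gripper_width: 0.51
```

>>> step_arm(plan=[[[0, 0, 0], [0, 0.4, 0], 0], [[0, 0, 0], [0.1, 0.5, 0], 0], [[0, 0, 0], [0.1, 0.6, 0], 0], [[0, 0, 0], [0.1, 0.65, 0], 0], [[0, 0, 0], [0.1, 0.65, 0], 0], [[0, 0, 0], [0.1, 0.65, 0], 0], [[0, 0, 0], [0.1, 0.65, 0], 0], [[0, 0, 0], [0.1, 0.65, 0], 0], [[0, 0, 0], [0.1, 0.65, 0], 0], [[0, 0, 0], [0.1, 0.65, 0], 0]])

```text
time_s: 14.0
tool_pos: [523.9, 39.1, 49.1]
orientation: [0.947, 1.568, -0.758]
wrist_force: [-1.9, -7.8, 0.5]
gripper_width: 0.511
```

>>> step_arm(plan=[[[0, 0, 0], [0.1, 0.65, 0], 0], [[0, 0, 0], [0.1, 0.75, 0], 0], [[0, 0, 0], [0.1, 0.85, 0], 0], [[0, 0, 0], [0.1, 0.9, 0], 0], [[0, 0, 0], [0.1, 0.9, 0], 0], [[0, 0, 0], [0.1, 0.9, 0], 0], [[0, 0, 0], [0.1, 0.9, 0], 0], [[0, 0, 0], [0.1, 0.9, 0], 0], [[0, 0, 0], [0.1, 0.9, 0], 0], [[0, 0, 0], [0.1, 0.9, 0], 0]])

```text
time_s: 15.25
tool_pos: [523.9, 39.1, 49.2]
orientation: [0.605, 1.567, -1.101]
wrist_force: [-0.9, -8.3, -0.1]
gripper_width: 0.507
```

>>> step_arm(plan=[[[0, 0, 0], [0.1, 0.9, 0], 0], [[0, 0, 0], [0.1, 1.0, 0], 0], [[0, 0, 0], [0.1, 1.1, 0], 0], [[0, 0, 0], [0.1, 1.2, 0], 0], [[0, 0, 0], [0.1, 1.2, 0], 0], [[0, 0, 0], [0.1, 1.2, 0], 0], [[0, 0, 0], [0.1, 1.2, 0], 0], [[0, 0, 0], [0.1, 1.2, 0], 0], [[0, 0, 0], [0.1, 1.2, 0], 0], [[0, 0, 0], [0.1, 1.2, 0], 0]])

```text
time_s: 16.5
tool_pos: [523.8, 39.2, 49.3]
orientation: [0.422, 1.564, -1.285]
wrist_force: [-1.9, -10.0, -0.1]
gripper_width: 0.508
```

Run:
```python
from h import *
for i in range(4):
  s,im=snap("w4"); print(s["time_s"],s["tool_pos"].round(2),s["wrist_force"].round(1),s["wrist_torque"].round(2),s["gripper_width"])
print(R.from_euler("xyz",s["orientation"]).as_matrix().round(4))
```

```text
16.5 [523.83  39.21  49.3 ] [ -1.9 -10.   -0.1] [-1.86  0.26  0.12] 0.507655312948997
16.55 [523.82  39.21  49.3 ] [-1.6 -9.1  1.4] [-1.8   0.27  0.17] 0.5077888737915632
16.6 [523.81  39.18  49.31] [ -1.6 -10.5   1.3] [-1.9   0.27  0.1 ] 0.5071073286604355
16.65 [523.82  39.18  49.32] [-1.6 -9.5  0.9] [-1.84  0.26  0.14] 0.5097425436641667
[[ 0.0018  0.9908 -0.1356]
 [-0.0061 -0.1356 -0.9907]
 [-1.      0.0026  0.0058]]
```

>>> step_arm(plan=[[[0, 0, 0], [0, 0.5, 0], 0], [[0, 0, 0], [0, 0.2, 0], 0], [[0, 0, 0], [0, 0.1, 0], 0.6], [[0, 0, 0], [0, 0, 0], 0.7], [[0, 0, 0], [0, 0, 0], 0.8], [[0, 0, 0], [0, 0, 0], 0.8], [[0, 0, 0], [0, 0, 30], 0.8], [[0, 0, 0], [0, 0, 80], 0.8], [[0, 0, 0], [0, 0, 140], 0.8], [[0, 0, 0], [0, 0, 200], 0.8]])

```text
time_s: 17.95
tool_pos: [523.5, 39.3, 251.2]
orientation: [0.449, 1.565, -1.258]
wrist_force: [1.1, 0.1, -0.4]
gripper_width: 0.801
```

Run:
```python
from h import *
s,im=snap("w5"); print(s["time_s"],s["tool_pos"].round(2),s["wrist_force"].round(1),s["gripper_width"])
print(R.from_euler("xyz",s["orientation"]).as_matrix().round(4))
c=cv2.resize(im[60:400,180:480,::-1],None,fx=1.75,fy=1.75,interpolation=cv2.INTER_CUBIC); print(c.shape);cv2.imwrite("pics/w5c.png",c)
```

```text
17.95 [523.5   39.26 251.24] [ 1.1  0.1 -0.4] 0.8012327833256767
[[ 0.0019  0.9908 -0.1355]
 [-0.006  -0.1355 -0.9908]
 [-1.      0.0027  0.0057]]
(595, 525, 3)
```

View pics/w5c.png

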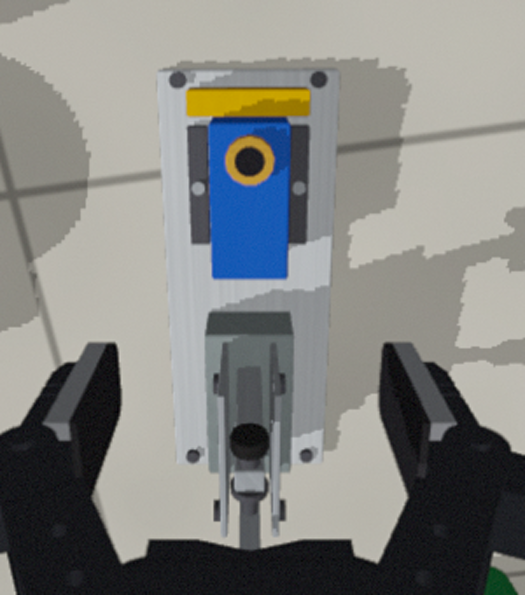

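The block sits between the rails against the stop, with its port at the stop end. I'll shut the gripper and move to the near side of the handle.

>>> step_arm(plan=[[[0.34, 0.1, 0], [0, 0, 10], 0], [[0.34, 0.1, 0], [-4, -30, 10], 0], [[0.34, 0.1, 0], [-9, -60, 10], 0], [[0.34, 0.1, 0], [-13, -90, 10], 0], [[0.34, 0.1, 0], [-17, -120, 10], 0], [[0.34, 0.1, 0], [-20, -145, 10], 0], [[0.34, 0.1, 0], [-22, -159, 5], 0], [[0.34, 0.1, 0], [-22, -159, -15], 0], [[0.34, 0.1, 0], [-22, -159, -34], 0], [[0.34, 0.1, 0], [-22, -159, -34], 0]], force=60)

```text
time_s: 19.25
tool_pos: [503.0, -119.1, 223.6]
orientation: [1.92, 1.563, 0.214]
wrist_force: [-0.3, -0.6, 0.5]
gripper_width: -0.002
```

Run:
```python
from h import *
s,im=snap("w6"); print(s["time_s"],s["tool_pos"].round(2),s["wrist_force"].round(1),s["gripper_width"])
print(R.from_euler("xyz",s["orientation"]).as_matrix().round(4))
b=imaging.capture("scene")
b=cv2.resize(b[160:280,220:370,::-1],None,fx=4,fy=4,interpolation=cv2.INTER_CUBIC);im=im[:,:,::-1][:,170:490]
c=np.zeros((480,770,3),np.uint8);c[:480,:600]=b;c[:213,600:]=cv2.resize(im,(170,213));cv2.imwrite("pics/w6c.png",c)
```

```text
19.25 [ 502.98 -119.09  223.65] [-0.3 -0.6  0.5] -0.0015423496057639693
[[ 0.0074  0.9908 -0.1353]
 [ 0.0016 -0.1354 -0.9908]
 [-1.      0.0071 -0.0026]]
```

View pics/w6c.png

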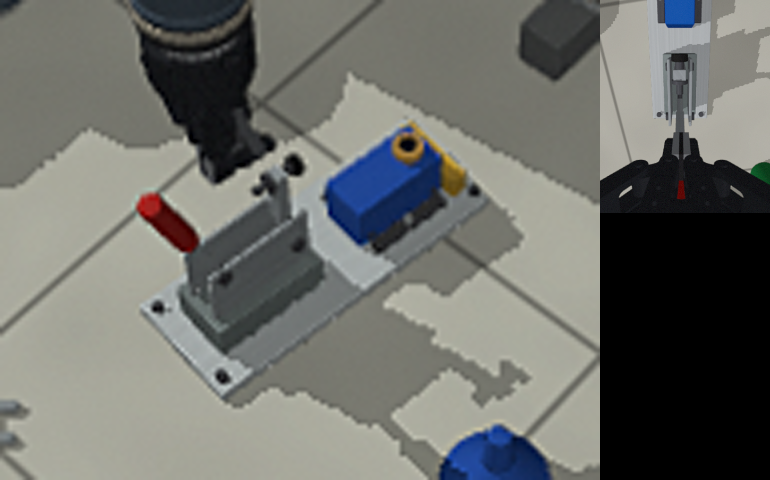

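Run:
```python
from h import *
u=np.array([.1355,.9908]);p=np.array([499.8,-134.4])
f=lambda a,z:[*(p+a*u),z]
q=proj("scene",[f(-40.2,223.6),f(-15.5,147.6),f(0,100),f(175+45,38),f(175+26,72),[503,-119,204]])
print(((q-[220,160])*4).round(1))
```

```text
[[148.1 198.5]
 [185.5 237.2]
 [207.2 259.6]
 [422.  152.6]
 [404.8 141.1]
 [213.5 172.6]]
```

>>> step_arm(plan=[[[0, 0, 0], [-1.4, -10, -6], 0], [[0, 0, 0], [-2.4, -18, -6.4], 0], [[0, 0, 0], [-3.1, -22.5, -6.4], 0], [[0, 0, 0], [-3.5, -25.5, -6.4], 0], [[0, 0, 0], [-3.9, -28, -7], 0], [[0, 0, 0], [-4.2, -30.8, -7.7], 0], [[0, 0, 0], [-4.5, -33.2, -8.4], 0], [[0, 0, 0], [-4.9, -35.8, -9.2], 0], [[0, 0, 0], [-5.2, -38.2, -10.1], 0], [[0, 0, 0], [-5.6, -40.7, -11], 0]])

```text
time_s: 20.6
tool_pos: [498.4, -160.2, 214.3]
orientation: [1.785, 1.56, 0.079]
wrist_force: [0.4, 1.0, 0.8]
gripper_width: -0.001
```

>>> step_arm(plan=[[[0, 0, 0], [-1, -4.3, -3.7], 0], [[0, 0, 0], [-2.4, -10.5, -6.8], 0], [[0, 0, 0], [-3.8, -16.5, -10.4], 0], [[0, 0, 0], [-5, -22.3, -14.3], 0], [[0, 0, 0], [-5.8, -27.7, -18.6], 0], [[0, 0, 0], [-6.5, -32.9, -23.4], 0], [[0, 0, 0], [-7.1, -37.6, -28.4], 0], [[0, 0, 0], [-7.8, -42.1, -33.8], 0], [[0, 0, 0], [-8.3, -46.2, -39.6], 0], [[0, 0, 0], [-8.8, -49.8, -45.5], 0]])

```text
time_s: 21.85
tool_pos: [489.5, -210.3, 168.4]
orientation: [1.774, 1.561, 0.067]
wrist_force: [-0.6, -0.1, 0.8]
gripper_width: 0.001
```

>>> step_arm(plan=[[[0, 0, 0], [-0.2, -1.4, -2.7], 0], [[0, 0, 0], [-0.5, -3.4, -6.6], 0], [[0, 0, 0], [-0.7, -5.1, -10.6], 0], [[0, 0, 0], [-0.9, -6.6, -14.7], 0], [[0, 0, 0], [-1.1, -8, -18.8], 0], [[0, 0, 0], [-1.2, -9.1, -22.2], 0], [[0, 0, 0], [-1.4, -9.9, -25.6], 0], [[0, 0, 0], [-1.5, -10.8, -29], 0], [[0, 0, 0], [-1.5, -10.8, -29], 0], [[0, 0, 0], [-1.5, -10.8, -29], 0]])

```text
time_s: 23.1
tool_pos: [488.0, -221.1, 139.3]
orientation: [1.778, 1.561, 0.071]
wrist_force: [-0.0, -0.5, 0.9]
gripper_width: 0.001
```

>>> step_arm(plan=[[[0, 0, 0], [0, 0, -1.5], 0], [[0, 0, 0], [0, -0.2, -3], 0], [[0, 0, 0], [0, -0.3, -4.5], 0], [[0, 0, 0], [0, -0.4, -6], 0], [[0, 0, 0], [0, -0.5, -7], 0], [[0, 0, 0], [0, -0.5, -8], 0], [[0, 0, 0], [0, -0.5, -8.5], 0], [[0, 0, 0], [0, -0.5, -9], 0], [[0, 0, 0], [0, -0.5, -9], 0], [[0, 0, 0], [0, -0.5, -9], 0]])

```text
time_s: 24.35
tool_pos: [488.1, -221.6, 130.4]
orientation: [1.773, 1.561, 0.067]
wrist_force: [0.2, 0.1, -0.1]
gripper_width: -0.004
```

>>> step_arm(plan=[[[0, 0, 0], [0, 0, -0.3], 0], [[0, 0, 0], [0, 0, -0.6], 0], [[0, 0, 0], [0, 0, -0.9], 0], [[0, 0, 0], [0, 0, -1.2], 0], [[0, 0, 0], [0, 0, -1.4], 0], [[0, 0, 0], [0, 0, -1.6], 0], [[0, 0, 0], [0, 0, -1.6], 0], [[0, 0, 0], [0, 0, -1.6], 0], [[0, 0, 0], [0, 0, -1.6], 0], [[0, 0, 0], [0, 0, -1.6], 0]])

```text
time_s: 25.6
tool_pos: [488.1, -221.6, 129.0]
orientation: [1.761, 1.56, 0.055]
wrist_force: [-0.9, 1.6, 5.4]
gripper_width: -0.0
```

Run:
```python
from h import *
s,im=snap("w7"); print(s["time_s"],s["tool_pos"].round(2),s["wrist_force"].round(1))
b=imaging.capture("scene")
cv2.imwrite("pics/w7c.png",cv2.resize(b[160:280,220:370,::-1],None,fx=4,fy=4,interpolation=cv2.INTER_CUBIC))
```

```text
25.6 [ 488.12 -221.59  128.98] [-0.9  1.6  5.4]
```

View pics/w7c.png

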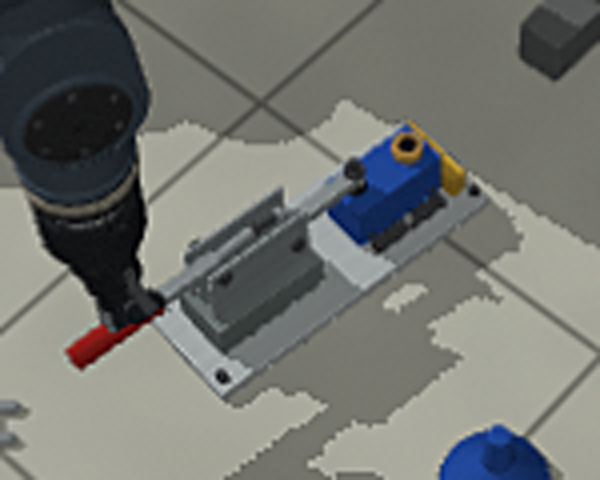

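The handle is level with the fingertips on the red grip, and the bar's pad is on the block. The force has reached 5 N; I'll raise it to about 10 N.

>>> step_arm(plan=[[[0, 0, 0], [0, 0, -0.2], 0], [[0, 0, 0], [0, 0, -0.3], 0], [[0, 0, 0], [0, 0, -0.35], 0], [[0, 0, 0], [0, 0, -0.4], 0], [[0, 0, 0], [0, 0, -0.4], 0], [[0, 0, 0], [0, 0, -0.4], 0], [[0, 0, 0], [0, 0, -0.4], 0], [[0, 0, 0], [0, 0, -0.4], 0], [[0, 0, 0], [0, 0, -0.4], 0], [[0, 0, 0], [0, 0, -0.4], 0]])

```text
time_s: 26.95
tool_pos: [488.1, -221.6, 128.9]
orientation: [1.756, 1.56, 0.049]
wrist_force: [-2.0, 1.4, 7.7]
gripper_width: -0.002
```

>>> step_arm(plan=[[[0, 0, 0], [0, 0, -0.35], 0], [[0, 0, 0], [0, 0, -0.4], 0], [[0, 0, 0], [0, 0, -0.45], 0], [[0, 0, 0], [0, 0, -0.5], 0], [[0, 0, 0], [0, 0, -0.55], 0], [[0, 0, 0], [0, 0, -0.55], 0], [[0, 0, 0], [0, 0, -0.55], 0], [[0, 0, 0], [0, 0, -0.55], 0], [[0, 0, 0], [0, 0, -0.55], 0], [[0, 0, 0], [0, 0, -0.55], 0]])

```text
time_s: 28.2
tool_pos: [488.1, -221.6, 128.9]
orientation: [1.733, 1.56, 0.026]
wrist_force: [-2.9, 1.6, 8.5]
gripper_width: -0.002
```

Run:
```python
from h import *
for i in range(8):
  imaging.capture("wrist"); s=robot.sense(); print(s["time_s"],s["wrist_force"].round(1))
```

```text
28.25 [-2.8  0.4  9.6]
28.3 [-2.9  1.   8.9]
28.35 [-3.4  1.2  9. ]
28.4 [-2.8  1.4  9.7]
28.45 [-2.5  2.   8.7]
28.5 [-2.6  1.5  8.6]
28.55 [-2.1  1.2  8.9]
28.6 [-2.8  1.   9.4]
```

About 9.5 N in total was held for over half a second. Now I'll lift off and check.

>>> step_arm(plan=[[[0, 0, 0], [0, 0, 2], 0], [[0, 0, 0], [0, 0, 8], 0], [[0, 0, 0], [0, 0, 25], 0], [[0, 0, 0], [0, 0, 60], 0], [[0, 0, 0], [0, 0, 100], 0], [[0, 0, 0], [-10, 20, 150], 0], [[0, 0, 0], [-20, 40, 180], 0], [[0, 0, 0], [-20, 40, 180], 0], [[0, 0, 0], [-20, 40, 180], 0], [[0, 0, 0], [-20, 40, 180], 0]])

```text
time_s: 29.85
tool_pos: [468.0, -181.9, 307.6]
orientation: [1.81, 1.562, 0.103]
wrist_force: [0.0, -0.2, 0.1]
gripper_width: -0.001
```

Run:
```python
from h import *
s,im=snap("w8"); print(s["time_s"],s["tool_pos"].round(2),s["wrist_force"].round(1),s["qvel"].round(3))
b=imaging.capture("scene")[:,:,::-1]
c=cv2.resize(b[160:280,220:370],(500,400),interpolation=cv2.INTER_CUBIC)
cv2.imwrite("pics/w8c.png",np.hstack([c,cv2.resize(im[:,200:440,::-1],(240,400))]))
```

```text
29.85 [ 467.96 -181.86  307.59] [ 0.  -0.2  0.1] [-0.002  0.001  0.002  0.003  0.002  0.001]
```

View pics/w8c.png

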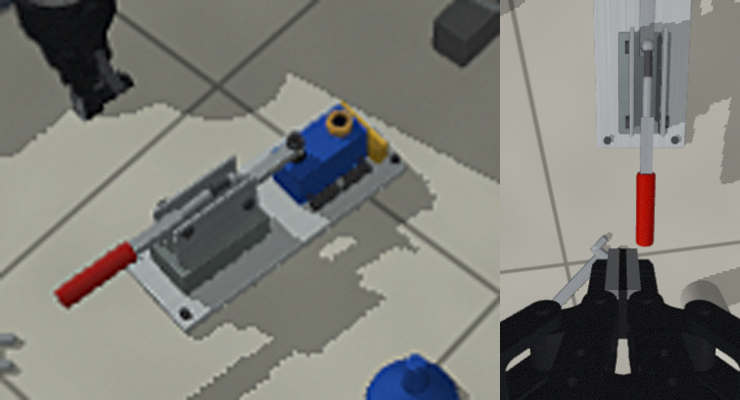

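The handle stays level, the pad is down on the block, the block is against the stop, and the arm is clear. I'll hand the job in.

```bash
python3 -c "
from rig import robot
print(robot.job_done())"
```

```text
the job is handed in; nothing more can be done
None
```

I put the blue block in the fixture with its brass port at the end stop, locked the clamp on it, and handed the job in at about 30 s. The hand-in reports no verdict.

- **End stop:** I pressed the block against it with a wrist force of about 10 N for more than half a second. The highest reading I saw was 10.7 N. The wrist force includes a little friction on the plate, so the force on the stop itself may be slightly lower. The tool tilted about 0.35° while pressing. In the picture after release the block sat flush between the rails.
- **Handle:** I pushed it down with the shut fingertips, past over-centre and onto its stop. There I held it at about 9 N vertical (9–10 N total) for more than half a second.
- **Last checks:** In the last pictures the handle stayed level, the pad was down on the block and the block was against the stop. The wrist force was about 0 N with the arm clear. The look-alikes and other things in view had not visibly moved.
- **Not measured:** I had no direct reading of the handle angle or of how far the pad was squeezed. The resistance I felt on the way down was lower than described, about 1 N wherever I read it. I judged the lock from the level handle and the firm stop at the expected height.

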